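# Clamp a jar on the bench shaker with its sunken knob, then start it

### The job

The jar is standing loose on the shaker's tray. Turn the blue knob down in the round well clockwise until the clamp holds the jar snugly, a gentle squeeze of about 11 N felt as the knob getting stiffer and never more than 20 N; then let go of the knob and press the green start button all the way down and release it. Do not lean on the machine's casing, do not touch the jar, and leave the other glass and plastic ware alone.

Things in the scene. Friction and masses are not known exactly. Their poses are not given: they have to be found in the camera images.
- shaker: the bench shaker, fixed to the bench. Origin: centre of the casing's underside, at bench height; x points from the casing out along its tray, z up. In the casing's top at (0, -48) mm is a round well, 78 mm in diameter and 34 mm deep (its floor 51 mm above the bench); the start button is on top at (0, +58) mm
- casing: the shaker's white casing, 130 mm (x) by 200 mm (y) by 85 mm high, with the round well in its top, and the grey tray before its +x face, 172 mm long, 110 mm wide, floor 12 mm above the bench. Same origin and axes as the shaker; it does not include the knob, the jaw and the button
- knob_grip (a point): centre of the knob's grip, on its vertical turning axis, 67 mm above the bench, 18 mm below the well's rim. The knob is a blue flat-sided bar, 30 mm long, 12 mm thick, 22 mm high (5 to 27 mm above the well's floor), on a thin stem in the middle of the well. The point turns with the knob: x along the bar, z up. Clamp open, the bar lies along the shaker's x (0 to 0.2 rad clockwise of it)
- jaw: aluminium jaw, 10 mm thick, 60 mm wide, 40 mm high; slides out from the casing along the shaker's x, 12 mm per rad of knob, clockwise seen from above (the hand must turn 0.9 to 2.4 rad). Turning takes 0.22 N m of friction (keeps it where left) plus 0.012 N m per newton of squeeze, through a spring of 2 N m per rad in the knob. Origin: lower edge of its pressing face
- jar: the jar to be clamped: pale green, white cap, 62 mm diameter, 78 mm high, 0.17 to 0.31 kg, loose on the tray. The jaw first slides it along (1 to 3 N) to a dark backstop, 158 to 172 mm along the shaker's x; from there its spring raises the squeeze by 3 N per mm (36 N per rad of knob) for 7 mm, then it is hard. Origin: centre of its underside
- start_top (a point): centre of the top of the green start button (26 mm diameter) on the casing. A spring button with 5 mm travel; pressing it fully down takes 4 N
- start (a joint): how far the start button is pressed, in m: 0 released, 0.005 fully down
- jar_orange: bystander: milky jar with an orange cap, 62 mm diameter, 78 mm high, loose. Origin: centre of its underside
- bottle: bystander: milky bottle with a white cap, 60 mm diameter, 125 mm high, loose. Origin: centre of its underside
- flask: bystander: stoppered glass flask, 62 mm diameter below, thin neck, 143 mm high, blue top, loose. Origin: centre of its underside

How it is judged:
By the outcome, as a careful person would: the job done as asked, in the order asked, and still so for the second after the job is handed in, with the robot touching nothing.
It also fails if it takes over 67 s, if anything falls off the work surface, if the arm or the gripper's body presses on something with over 40 N, if the wrist force passes 120 N, or if a joint passes its speed limit or range.

### The arm

A 6-joint arm with a two-finger parallel gripper is mounted at the origin on the work surface. World frame = base frame: x ahead of the robot, y to its left, z up, the work surface at z = 0. Lengths are in m, angles in rad, forces in N, time in s.
With the tool pointing down it reaches from about 0.375 to 0.975 m from the base axis. Payload 3.8 kg.
Tool frame: the origin (TCP) lies at the very end of the fingers, on their centre line; the grasp point (between the pads) lies 19 mm behind it; z points along the fingers, x is the direction in which the jaws open and shut, and the axes are right-handed (so a half turn about z gives the same grasp; the last joint's range is limited). The gripper opens to 85 mm and grips with 20 to 120 N. Pads are 22 mm wide; open, the fingers measure 114 mm over their backs; the gripper's body (76 mm by 85 mm) begins 54 mm behind the grasp point. The pads swing forward as they close: fully open they stand 13 mm farther back than shut.
Start: joints at [-1.299, 0.264, 1.604, -0, 1.274, -0.037], TCP at [0.205, -0.643, 0.231] pointing down, gripper open.
Joint ranges: [-2.63, 2.63], [-0.94, 2.18], [0.31, 2.57], [-1.31, 4.45], [0, 2.66], [-2.55, 2.55]. Speed limits (rad/s): [2.57, 2.57, 3.14, 3.14, 3.14, 3.14].

### API

Orientations are given as a rotation vector (axis times angle).
In Python, from workcell import bot gives the robot as it stands.
- The arm moves only by the tool carry_out, never from a script. Its argument "deltas" is a list of rows, each an object with "delta_pos": the shift along the tool's x, y, z in m, a list of three; "dr": the turn, a rotation vector about the tool's x, y, z in rad, a list of three. A call has 1 to 10 rows; each row shifts and turns the commanded pose from where the row before left it, along the tool's axes as they then stand; what a row does not reach is not made up. A row lasts 1/8 s, in which the tool goes at most 62.5 mm and 10.7 degrees, less where a joint would pass 70% of its speed; a pose out of reach is approached as far as the arm can. A call is refused whole if a number of a shift passes 0.0625 or a number of a turn 0.188, either way. A call with a gripper value outside its range is refused whole. "grip" is the opening, from 0 (shut) to 1 (fully open), set as the call begins (left out, the last holds). The fingers move at their own pace and stop on an object; "force" is the grip in N (left out, the last holds). Time passes only in rows, so rows that do not move let the fingers close. It gives the time, the measured TCP pose, the force and the opening at its end, in the units of the state.
- bot.read_state(): the state, without advancing time (a new reading comes with each control period).
- bot.read_camera(name): name is "scene" or "top" or "wrist"; returns a dict with "frame" (420x560x3 uint8, red, green, blue), "K" (3x3 intrinsics, pixels), "k1" (the pictures are not rectified: a ray, as slopes to the right and down, at radius r is drawn at 1 + k1 r^2 times it, then the intrinsics apply), "xyz" and "attitude" of the camera in the world; the wrist camera has in their place "hand_eye" (4x4, takes a point from camera to tool coordinates, whose origin is the TCP and whose axes are the tool frame's). Camera axes: x right, y down, z forward; pixel columns grow to the right and rows downward; lengths in m; the calibration is good to about 2 mm. A picture is of the moment at which its call begins: read the wrist's pose just before it. There is no depth.
- bot.finish_job(): hands the job in, once; it reports no verdict.
The state is a dict: "time": time; "q": joint angles; "joint_vel": joint speeds; "joint_torque": joint torques, N m; "tool_pos": TCP position; "tcp_rot": TCP orientation; "wrist_force": force on the tool from outside, world axes, zero at the start; "torque": the same for the moment, N m; "width": opening from 0.0 (shut) to 1.0 (fully open).
Only numpy, scipy, OpenCV 4.12 (cv2) and the standard library are available. Lean on these libraries where they do the work, as an engineer would, in place of code of your own. Each camera call takes 0.05 s, during which the arm holds its last target.

## Working session

There is one attempt and no reset: what is moved stays moved. The work goes in short steps, Python scripts to look and compute and a tool call to move; the robot and the scene stay as the last step left them, time stands still between calls to the robot, and variables do not carry over. Pictures are saved under pics/ and viewed, and the job is handed in when it is done.

Besides the shell and the picture viewer there is one more tool, called after "Request:" as name([rows], argument=value, ...), one row to a line, values as JSON. carry_out: Moves the arm, as the interface text tells. Its arguments: {"type":"object","properties":{"deltas":{"type":"array"},"grip":{"type":"number"},"force":{"type":"number"}},"required":["deltas"]}

```bash
ls; mkdir -p pics
python3 - <<'E'
from workcell import bot
import cv2,numpy as np
s=bot.read_state();print(s)
for n in ["scene","top"]:
    c=bot.read_camera(n);cv2.imwrite(f"pics/{n}0.png",cv2.cvtColor(c["frame"],cv2.COLOR_RGB2BGR))
    print(n,c["K"],c["k1"],c["xyz"],c["attitude"])
    np.savez(f"{n}0.npz",**{k:np.array(v) for k,v in c.items()})
E
```

```text
pics
{'time': 0.0, 'q': array([-1.29888287e+00,  2.64749047e-01,  1.60542071e+00,  3.93797496e-06,
        1.27370695e+00, -3.68474920e-02]), 'joint_vel': array([ 0.00060086, -0.00036569,  0.00125478, -0.00057669, -0.00098632,
        0.00080956]), 'joint_torque': array([ 6.40634371e-04, -5.15105760e+01, -3.67317688e+01, -2.12024923e-05,
        1.27482330e-02, -2.43419390e-05]), 'tool_pos': array([ 0.20494766, -0.64233925,  0.22993958]), 'tcp_rot': array([-2.53546176,  1.85259973,  0.00281201]), 'wrist_force': array([-0.3313927 , -0.29951913, -0.20258195]), 'torque': array([-0.0150841 , -0.01753719, -0.00485357]), 'width': 1.0073763802798978}
scene [[411.07364471   0.         285.49445064]
 [  0.         411.07364471 208.28708336]
 [  0.           0.           1.        ]] -0.08732331084838597 [ 1.08047828 -0.26908662  0.45514131] [-1.91673591 -1.04531742  0.59182416]
top [[507.00704891   0.         274.66487517]
 [  0.         507.00704891 213.86092535]
 [  0.           0.           1.        ]] 0.04236738880127108 [0.37119139 0.04092372 1.16346534] [-2.14484291  2.08766071 -0.19441186]
```

View pics/scene0.png

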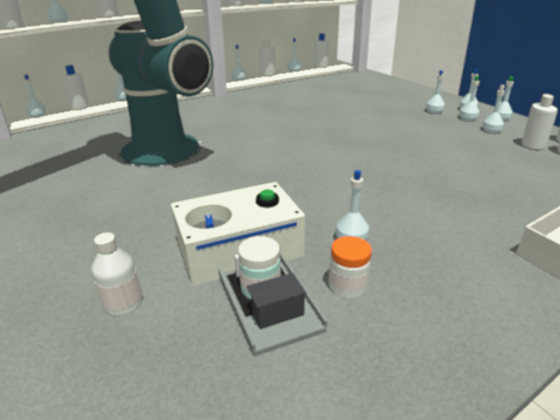

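View pics/top0.png

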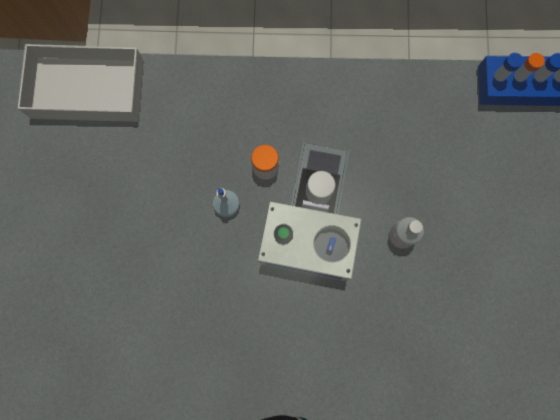

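The top view shows the casing at about (310,240), the button at (283,233), the knob in its well at (332,244), the jar cap at (321,184) and the bottle at (407,232). Next I'll measure these.

```bash
cat > h.py <<'E'
import numpy as np,cv2
from scipy.spatial.transform import Rotation as R
def rays(uv,K,k1,Rm):
    uv=np.atleast_2d(np.array(uv,float))
    d=np.c_[(uv[:,0]-K[0,2])/K[0,0],(uv[:,1]-K[1,2])/K[1,1]]
    x=d.copy()
    for _ in range(20): x=d/(1+k1*(x**2).sum(1,keepdims=True))
    return np.c_[x,np.ones(len(x))]@Rm.T
def plane(uv,K,k1,Rm,o,z):
    r=rays(uv,K,k1,Rm); t=(z-o[2])/r[:,2:]
    return o+r*t
def load(n):
    d=np.load(n); return d["frame"],d["K"],float(d["k1"]),R.from_rotvec(d["attitude"]).as_matrix(),d["xyz"]
E
python3 - <<'E'
from h import *
f,K,k1,Rm,o=load("top0.npz")
hsv=cv2.cvtColor(f,cv2.COLOR_RGB2HSV)
roi=np.zeros(f.shape[:2],np.uint8);roi[190:290,245:375]=255
def blobs(m,name,z,minA=15):
    n,l,st,c=cv2.connectedComponentsWithStats(m)
    for i in range(1,n):
        if st[i,4]>=minA: print(name,c[i].round(1),st[i],plane(c[i],K,k1,Rm,o,z)[0].round(4))
blobs(cv2.inRange(hsv,(45,80,40),(85,255,255))&roi,"green",.092)
mb=cv2.inRange(hsv,(100,90,50),(130,255,255))&roi
blobs(mb,"blue",.078)
p=np.argwhere(mb)[:,::-1]
# casing top
mw=cv2.inRange(hsv,(0,0,185),(60,70,255))&roi
cs,_=cv2.findContours(mw,cv2.RETR_EXTERNAL,cv2.CHAIN_APPROX_NONE)
c=max(cs,key=cv2.contourArea);b=cv2.minAreaRect(c);bp=cv2.boxPoints(b);print(b,bp)
P=plane(bp,K,k1,Rm,o,.085);print(P.round(4),np.linalg.norm(np.diff(P[[0,1,2,3,0]],axis=0),axis=1), P.mean(0))
e=cv2.resize(f[150:300,240:380],None,fx=5,fy=5,interpolation=cv2.INTER_CUBIC)
cv2.imwrite("pics/topz.png",cv2.cvtColor(e[:,:],cv2.COLOR_RGB2BGR)[:600])
f2=np.load("scene0.npz")["frame"]
cv2.imwrite("pics/scz.png",cv2.cvtColor(cv2.resize(f2[170:350,160:380],None,fx=3.3,fy=3.3,interpolation=cv2.INTER_CUBIC),cv2.COLOR_RGB2BGR))
E
```

```text
green [282.8 232.1] [278 227  11  11 100] [0.5402 0.035  0.092 ]
blue [331.5 242.4] [328 238   7  11  39] [ 0.5228 -0.0704  0.078 ]
((310.1176452636719, 239.47056579589844), (93.71397399902344, 56.83578872680664), 12.528807640075684) [[258.21176 257.04703]
 [270.54117 201.56468]
 [362.02353 221.8941 ]
 [349.69412 277.37646]]
[[ 0.4862  0.0861  0.085 ]
 [ 0.6079  0.0634  0.085 ]
 [ 0.5682 -0.1351  0.085 ]
 [ 0.4486 -0.1084  0.085 ]] [0.12380279 0.2023717  0.1225901  0.198129  ] [ 0.52774017 -0.02352017  0.085     ]
```

Run:
```python
import cv2;print(cv2.imread("pics/topz.png").shape)
```

```text
(600, 700, 3)
```

View pics/topz.png

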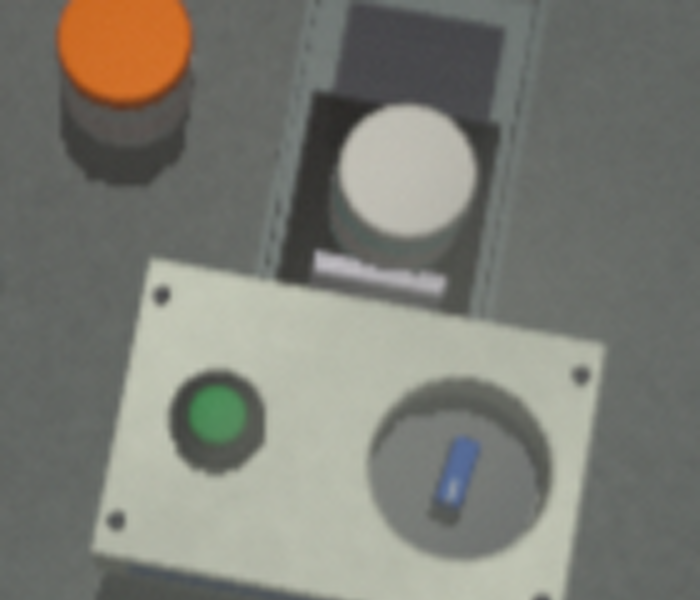

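View pics/scz.png

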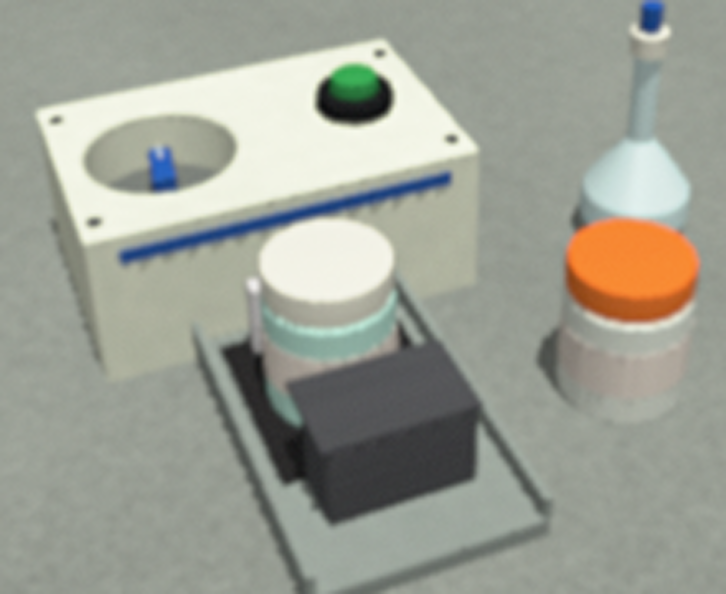

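```bash
cat >> h.py <<'E'
def go(s,pos,xdir_deg,n=None):
    """delta from current measured pose to pos, tool down with tool x at heading"""
    Rc=R.from_rotvec(s["tcp_rot"]); a=np.deg2rad(xdir_deg)
    x=np.array([np.cos(a),np.sin(a),0]);z=np.array([0,0,-1.]);Rt=R.from_matrix(np.c_[x,np.cross(z,x),z])
    dp=Rc.inv().apply(np.array(pos)-s["tool_pos"]); dr=(Rc.inv()*Rt).as_rotvec()
    return dp,dr
E
python3 - <<'E'
from h import *
from workcell import bot
f,K,k1,Rm,o=load("top0.npz")
z=lambda p:(np.array(p,float)/5+np.array([240,150]))-0.4
C=plane(z([[150,260],[605,346]]),K,k1,Rm,o,.085);print("front corners",C.round(4),np.linalg.norm(C[0]-C[1]))
print("well",plane(z([460,468]),K,k1,Rm,o,.085).round(4))
B=plane(z([[466,438],[441,505]]),K,k1,Rm,o,.078);d=B[0]-B[1];print("bar",B.round(4),np.linalg.norm(d),np.rad2deg(np.arctan2(d[1],d[0])),B.mean(0))
y=C[0]-C[1];y/=np.linalg.norm(y);x=np.cross(y,[0,0,1]);print("yaw",np.rad2deg(np.arctan2(x[1],x[0])),"centre",C.mean(0)-.065*x,"knob",C.mean(0)-.065*x-.048*y,"btn",C.mean(0)-.065*x+.058*y)
print("jar cap",plane(z([407,170]),K,k1,Rm,o,.09).round(4))
print("flask",plane([226,205],K,k1,Rm,o,.02).round(3),"orange",plane([265,158],K,k1,Rm,o,.078),"bottle",plane([404,234],K,k1,Rm,o,.05))
s=bot.read_state();M=R.from_rotvec(s["tcp_rot"]).as_matrix();print(M.round(3),"x head",np.rad2deg(np.arctan2(M[1,0],M[0,0])))
w=bot.read_camera("wrist");print(w["hand_eye"],w["K"])
cv2.imwrite("pics/w0.png",cv2.cvtColor(w["frame"],cv2.COLOR_RGB2BGR))
E
```

```text
front corners [[ 0.6078  0.0654  0.085 ]
 [ 0.5749 -0.1321  0.085 ]] 0.2001789601859637
well [[ 0.5202 -0.0699  0.085 ]]
bar [[ 0.5343 -0.0732  0.078 ]
 [ 0.5049 -0.0626  0.078 ]] 0.031196477689366862 -19.796981012951512 [ 0.51958093 -0.06789358  0.078     ]
yaw -9.447513506343286 centre [ 0.52724542 -0.02266471  0.085     ] knob [ 0.51936651 -0.07001366  0.085     ] btn [0.53676578 0.0345486  0.085     ]
jar cap [[ 0.6498 -0.0456  0.09  ]]
flask [[0.611 0.167 0.02 ]] orange [[0.70843874 0.07873449 0.078     ]] bottle [[ 0.54991014 -0.23301623  0.05      ]]
[[ 0.304 -0.953 -0.001]
 [-0.953 -0.304  0.002]
 [-0.002 -0.    -1.   ]] x head -72.3061886119209
[[ 9.99999176e-01  1.24306515e-03  3.20407856e-04 -3.11473331e-04]
 [-1.28320394e-03  9.61077128e-01  2.76277231e-01 -7.08815855e-02]
 [ 3.54939367e-05 -2.76277414e-01  9.61077931e-01 -1.41071655e-01]
 [ 0.00000000e+00  0.00000000e+00  0.00000000e+00  1.00000000e+00]] [[352.99135349   0.         279.79998057]
 [  0.         352.99135349 212.75781341]
 [  0.           0.           1.        ]]
```

Request:
carry_out([
  {"delta_pos": [-0.0375,-0.0395,0],"dr": [0,0,0]},
  {"delta_pos": [-0.0375,-0.0395,0],"dr": [0,0,0]},
  {"delta_pos": [-0.0375,-0.0395,0],"dr": [0,0,0]},
  {"delta_pos": [-0.0375,-0.0395,0],"dr": [0,0,0]},
  {"delta_pos": [-0.0375,-0.0395,0],"dr": [0,0,0]},
  {"delta_pos": [-0.0375,-0.0395,0],"dr": [0,0,0]},
  {"delta_pos": [-0.0375,-0.0395,0],"dr": [0,0,0]},
  {"delta_pos": [-0.0375,-0.0395,0],"dr": [0,0,0]},
  {"delta_pos": [-0.0375,-0.0395,0],"dr": [0,0,0]},
  {"delta_pos": [-0.0375,-0.0395,0],"dr": [0,0,0]},
], grip=0.36, force=60)

```text
time: 1.4
tool_pos: [0.4679, -0.1641, 0.2312]
tcp_rot: [-2.537, 1.853, -0.0]
wrist_force: [1.0, -0.1, 0.5]
width: 0.36
```

Request:
carry_out([
  {"delta_pos": [-0.0375,-0.0395,0],"dr": [0,0,0]},
  {"delta_pos": [-0.0375,-0.0395,0],"dr": [0,0,0]},
  {"delta_pos": [0,0,0],"dr": [0,0,-0.177]},
  {"delta_pos": [0,0,0],"dr": [0,0,-0.177]},
  {"delta_pos": [0,0,0],"dr": [0,0,-0.177]},
  {"delta_pos": [0,0,0],"dr": [0,0,-0.177]},
  {"delta_pos": [0,0,0],"dr": [0,0,-0.177]},
  {"delta_pos": [0,0,0],"dr": [0,0,-0.177]},
  {"delta_pos": [0,0,0],"dr": [0,0,-0.177]},
  {"delta_pos": [0,0,0],"dr": [0,0,-0.177]},
])

```text
time: 2.65
tool_pos: [0.5196, -0.0702, 0.2309]
tcp_rot: [-3.131, -0.251, 0.001]
wrist_force: [-0.9, 0.5, 0.4]
width: 0.364
```

Request:
carry_out([
  {"delta_pos": [0,0,0],"dr": [0,0,-0.177]},
  {"delta_pos": [0,0,0],"dr": [0,0,-0.177]},
  {"delta_pos": [0,0,0],"dr": [0,0,-0.177]},
  {"delta_pos": [0,0,0],"dr": [0,0,-0.177]},
  {"delta_pos": [0,0,0],"dr": [0,0,-0.177]},
  {"delta_pos": [0,0,0],"dr": [0,0,-0.177]},
  {"delta_pos": [0,0,0],"dr": [0,0,0]},
  {"delta_pos": [0,0,0],"dr": [0,0,0]},
  {"delta_pos": [0,0,0],"dr": [0,0,0]},
])

```text
time: 3.78
tool_pos: [0.5199, -0.0703, 0.2312]
tcp_rot: [-2.58, -1.792, 0.0]
wrist_force: [-0.2, 0.4, 1.0]
width: 0.362
```

```bash
cat > wr.py <<'E'
import sys
from h import *
from workcell import bot
n=sys.argv[1]
s=bot.read_state()
w=bot.read_camera("wrist")
T=R.from_rotvec(s["tcp_rot"]).as_matrix();H=np.array(w["hand_eye"])
np.savez(n+".npz",frame=w["frame"],K=w["K"],k1=w["k1"],attitude=R.from_matrix(T@H[:3,:3]).as_rotvec(),xyz=s["tool_pos"]+T@H[:3,3])
cv2.imwrite(f"pics/{n}.png",cv2.cvtColor(w["frame"],cv2.COLOR_RGB2BGR))
print(s["time"],s["tool_pos"].round(4),"head",np.rad2deg(np.arctan2(T[1,0],T[0,0])),T[:,2].round(4),s["q"].round(3),s["wrist_force"].round(2),s["torque"].round(3),s["width"])
E
python3 wr.py w1
```

```text
3.775 [ 0.5199 -0.0703  0.2312] head 69.58174151656608 [-2.e-04  0.e+00 -1.e+00] [-0.182 -0.022  1.923  0.     1.241 -1.396] [-0.22  0.35  0.97] [-0.022  0.024  0.01 ] 0.36208034540324047
```

View pics/w1.png

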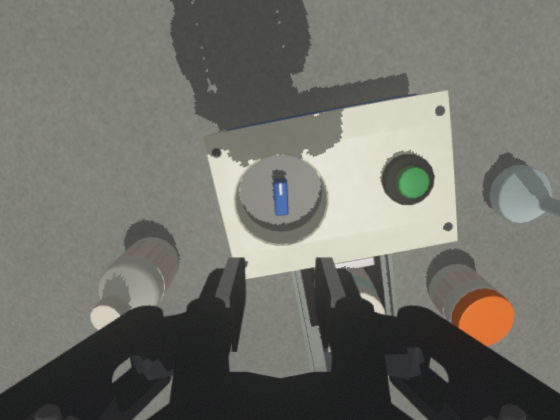

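```bash
cat > ms.py <<'E'
import sys
from h import *
n=sys.argv[1]
f,K,k1,Rm,o=load(n+".npz")
hsv=cv2.cvtColor(f,cv2.COLOR_RGB2HSV)
m=cv2.inRange(hsv,(105,110,40),(130,255,255))
N,l,st,c=cv2.connectedComponentsWithStats(m)
for i in range(1,N):
    if st[i,4]>60:
        cc,_=cv2.findContours((l==i).astype(np.uint8),cv2.RETR_EXTERNAL,cv2.CHAIN_APPROX_NONE)
        b=cv2.boxPoints(cv2.minAreaRect(cc[0]))
        P=plane(b,K,k1,Rm,o,.078);e1=P[1]-P[0];e2=P[2]-P[1];L=e1 if np.linalg.norm(e1)>np.linalg.norm(e2) else e2
        print("blue",c[i].round(1),st[i],b.round(1).tolist(),P.mean(0).round(4),np.linalg.norm(e1),np.linalg.norm(e2),np.rad2deg(np.arctan2(L[1],L[0])))
m=cv2.inRange(hsv,(50,110,60),(80,255,255))
N,l,st,c=cv2.connectedComponentsWithStats(m)
for i in range(1,N):
    if st[i,4]>200: print("green",c[i],st[i],plane(c[i],K,k1,Rm,o,.085).round(4),plane(c[i],K,k1,Rm,o,.095).round(4))
e=cv2.resize(f[130:260,200:470],None,fx=2.9,fy=2.9,interpolation=cv2.INTER_CUBIC)
cv2.imwrite(f"pics/{n}z.png",cv2.cvtColor(e,cv2.COLOR_RGB2BGR))
E
python3 ms.py w1
python3 - <<'E'
from h import *
f,K,k1,Rm,o=load("w1.npz")
hsv=cv2.cvtColor(f,cv2.COLOR_RGB2HSV)
# casing corners and screw px from view
S=plane([[216,153],[440,111],[448,227]],K,k1,Rm,o,.085);print(S.round(4))
C=plane([[205,133],[448,91],[457,241]],K,k1,Rm,o,.085);print(C.round(4),np.linalg.norm(C[0]-C[1]),np.linalg.norm(C[2]-C[1]))
E
```

```text
blue [280.7 199.3] [274 182  14  33 357] [[273.1000061035156, 182.10000610351562], [285.79998779296875, 181.3000030517578], [287.8999938964844, 213.89999389648438], [275.20001220703125, 214.6999969482422]] [ 0.5221 -0.0696  0.078 ] 0.01077509702606486 0.02876584500677278 -16.559376040417042
green [413.62333826 182.37370753] [399 168  30  30 677] [[0.5464 0.0404 0.085 ]] [[0.5432 0.0374 0.095 ]]
[[ 0.4669 -0.105   0.085 ]
 [ 0.4972  0.0761  0.085 ]
 [ 0.5956  0.0597  0.085 ]]
[[ 0.449  -0.1071  0.085 ]
 [ 0.4843  0.0864  0.085 ]
 [ 0.6115  0.0647  0.085 ]] 0.19663060474327893 0.12904854232186083
```

View pics/w1z.png

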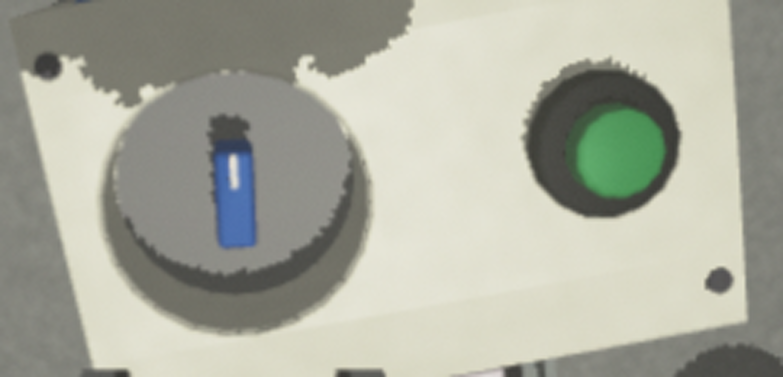

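Request:
carry_out([
  {"delta_pos": [0.0014,0.0006,0.035],"dr": [0,0,-0.06]},
  {"delta_pos": [0,0,0.035],"dr": [0,0,0]},
  {"delta_pos": [0,0,0.035],"dr": [0,0,0]},
  {"delta_pos": [0,0,0.03],"dr": [0,0,0]},
  {"delta_pos": [0,0,0],"dr": [0,0,0]},
  {"delta_pos": [0,0,0],"dr": [0,0,0]},
])

```text
time: 4.58
tool_pos: [0.5219, -0.0693, 0.0974]
tcp_rot: [2.523, 1.87, 0.002]
wrist_force: [-0.4, 0.1, 0.2]
width: 0.356
```

```bash
python3 wr.py w2; python3 ms.py w2
python3 - <<'E'
from h import *
from workcell import bot
c=bot.read_camera("scene");f=c["frame"]
cv2.imwrite("pics/sc2.png",cv2.cvtColor(cv2.resize(f[120:340,130:390],None,fx=2.7,fy=2.7,interpolation=cv2.INTER_CUBIC),cv2.COLOR_RGB2BGR))
E
```

```text
4.575 [ 0.5219 -0.0693  0.0974] head 73.09101095659105 [ 1.4e-03 -2.0e-04 -1.0e+00] [-0.179  0.108  2.052  0.     0.98  -1.455] [-0.41  0.05  0.25] [-0.044 -0.015  0.04 ] 0.3564365062880558
blue [277.9 121.6] [192 110 180  25 318] [[191.6999969482422, 132.0], [370.70001220703125, 108.0], [371.0, 110.19999694824219], [192.0, 134.3000030517578]] [ 0.4591 -0.0491  0.078 ] 0.08026852968504603 0.0009886123146061114 80.67148602087589
blue [278. 254.] [ 267  220   23   66 1329] [[267.0, 220.0], [289.0, 220.0], [289.0, 285.0], [267.0, 285.0]] [ 0.5192 -0.0686  0.078 ] 0.010466815694364242 0.034372127378059794 -16.39116069371753
green [516.16382649 250.97753679] [ 484  221   63   59 2582] [[0.5498 0.0441 0.085 ]] [[0.5436 0.038  0.095 ]]
```

View pics/w2.png

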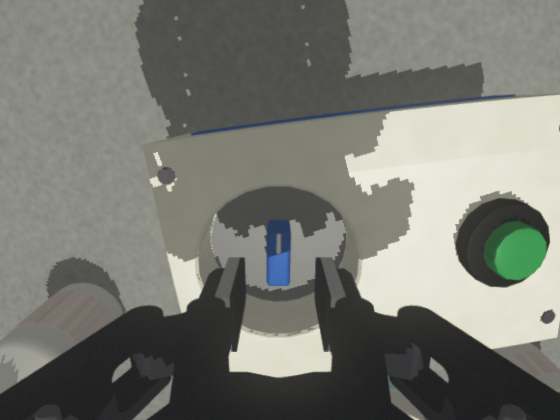

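View pics/sc2.png

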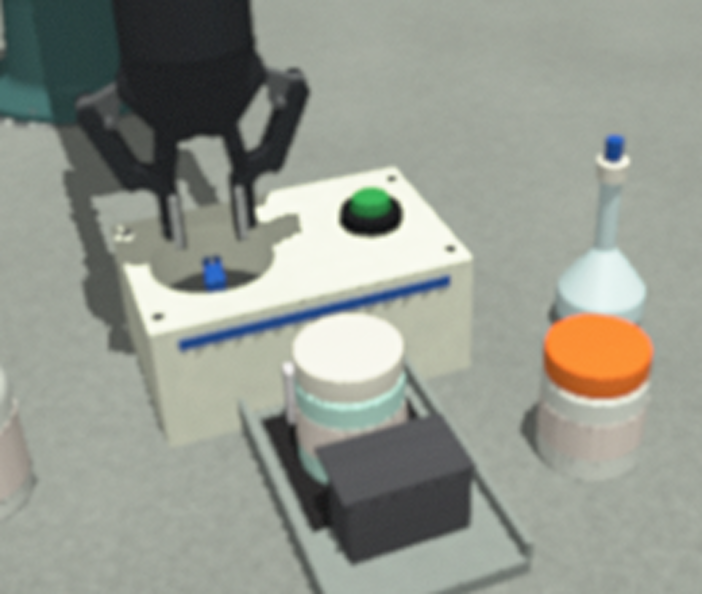

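Request:
carry_out([
  {"delta_pos": [-0.0005,-0.0007,0.01],"dr": [0,0,0]},
  {"delta_pos": [0,0,0.01],"dr": [0,0,0]},
  {"delta_pos": [0,0,0.01],"dr": [0,0,0]},
  {"delta_pos": [0,0,0.008],"dr": [0,0,0]},
  {"delta_pos": [0,0,0],"dr": [0,0,0]},
  {"delta_pos": [0,0,0],"dr": [0,0,0]},
])

```text
time: 5.42
tool_pos: [0.5204, -0.0695, 0.0583]
tcp_rot: [2.524, 1.871, 0.0]
wrist_force: [-0.0, 0.2, 1.0]
width: 0.358
```

```bash
python3 wr.py w3; python3 ms.py w3
```

```text
5.425 [ 0.5204 -0.0695  0.0583] head 73.10991584055517 [ 1.e-04  0.e+00 -1.e+00] [-0.18   0.158  2.08   0.     0.904 -1.456] [-0.02  0.22  0.99] [-0.061  0.035  0.014] 0.35847924155787997
blue [520.4 100.3] [479  97  81   9 133] [[478.8999938964844, 102.80000305175781], [558.9000244140625, 95.69999694824219], [559.0999755859375, 98.0], [479.1000061035156, 105.0999984741211]] [0.4725 0.0327 0.078 ] 0.030502611288533737 0.0008122852900835388 80.34332286515331
blue [313.1 123.5] [170 104 308  41 905] [[169.39999389648438, 139.60000610351562], [476.5, 100.4000015258789], [477.1000061035156, 105.0], [170.0, 144.10000610351562]] [ 0.4607 -0.0352  0.078 ] 0.10560595349433155 0.0015526378507604848 80.66647658703172
blue [279.2 292.2] [ 265  250   30   84 2198] [[265.0, 250.0], [294.0, 250.0], [294.0, 333.0], [265.0, 333.0]] [ 0.5181 -0.0681  0.078 ] 0.010714060638674954 0.03592922044868227 -16.08967587425262
green [552.13013699 297.55479452] [541 268  19  58 730] [[0.5491 0.0338 0.085 ]] [[0.5408 0.0266 0.095 ]]
```

View pics/w3.png

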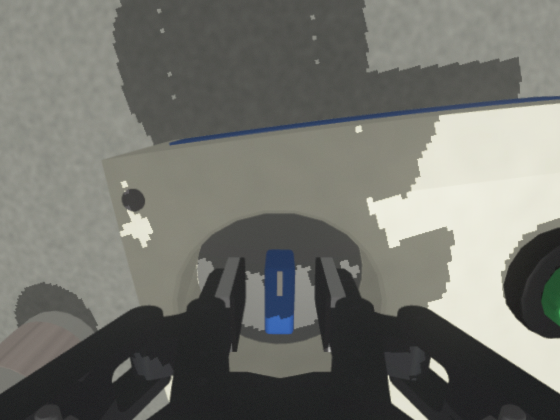

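Request:
carry_out([
  {"delta_pos": [0,0,0],"dr": [0,0,0]},
  {"delta_pos": [0,0,0],"dr": [0,0,0]},
  {"delta_pos": [0,0,0],"dr": [0,0,0]},
  {"delta_pos": [0,0,0],"dr": [0,0,0]},
  {"delta_pos": [0,0,0],"dr": [0,0,0]},
  {"delta_pos": [0,0,0],"dr": [0,0,0]},
], grip=0, force=60)

```text
time: 6.22
tool_pos: [0.5206, -0.0697, 0.0589]
tcp_rot: [2.523, 1.871, 0.001]
wrist_force: [-1.8, -1.9, 6.3]
width: 0.123
```

```bash
cat > st.py <<'E'
from h import *
from workcell import bot
s=bot.read_state();T=R.from_rotvec(s["tcp_rot"]).as_matrix()
print(s["time"],s["tool_pos"].round(4),"head %.4f rad"%np.arctan2(T[1,0],T[0,0]),"F",s["wrist_force"].round(2),"Ftool",(T.T@s["wrist_force"]).round(2),"M",s["torque"].round(3),s["width"],"q6",s["q"][5].round(3),"tau6",s["joint_torque"][5].round(3))
E
python3 st.py
```

```text
6.225 [ 0.5206 -0.0697  0.0589] head 1.2761 rad F [-1.75 -1.86  6.33] Ftool [-2.29 -1.13 -6.33] M [-0.242  0.266  0.   ] 0.12322517048872807 q6 -1.456 tau6 -0.024
```

Request:
carry_out([
  {"delta_pos": [0,0,0],"dr": [0,0,0.05]},
  {"delta_pos": [0,0,0],"dr": [0,0,0.05]},
  {"delta_pos": [0,0,0],"dr": [0,0,0.05]},
  {"delta_pos": [0,0,0],"dr": [0,0,0.05]},
  {"delta_pos": [0,0,0],"dr": [0,0,0.05]},
  {"delta_pos": [0,0,0],"dr": [0,0,0.05]},
])

```text
time: 6.98
tool_pos: [0.5208, -0.0692, 0.0589]
tcp_rot: [2.775, 1.471, 0.002]
wrist_force: [-0.6, 0.6, 5.2]
width: 0.126
```

```bash
python3 st.py
```

```text
6.975 [ 0.5208 -0.0692  0.0589] head 0.9749 rad F [-0.63  0.62  5.16] Ftool [ 0.16 -0.87 -5.16] M [0.12  0.203 0.221] 0.12572679429963127 q6 -1.155 tau6 -0.194
```

Request:
carry_out([
  {"delta_pos": [0,0,0],"dr": [0,0,0.05]},
  {"delta_pos": [0,0,0],"dr": [0,0,0.05]},
  {"delta_pos": [0,0,0],"dr": [0,0,0.05]},
  {"delta_pos": [0,0,0],"dr": [0,0,0.05]},
  {"delta_pos": [0,0,0],"dr": [0,0,0.05]},
  {"delta_pos": [0,0,0],"dr": [0,0,0.05]},
])

```text
time: 7.72
tool_pos: [0.5212, -0.0688, 0.0589]
tcp_rot: [-2.964, -1.04, -0.004]
wrist_force: [1.2, 2.5, 3.7]
width: 0.126
```

```bash
python3 st.py;python3 wr.py w4;  python3 - <<'E'
from h import *
from workcell import bot
c=bot.read_camera("scene");f=c["frame"]
cv2.imwrite("pics/sc4.png",cv2.cvtColor(cv2.resize(f[120:340,130:390],None,fx=2.7,fy=2.7,interpolation=cv2.INTER_CUBIC),cv2.COLOR_RGB2BGR))
E
```

```text
7.725 [ 0.5212 -0.0688  0.0589] head 0.6747 rad F [1.21 2.47 3.72] Ftool [ 2.49 -1.17 -3.71] M [ 0.376 -0.07   0.259] 0.1263769047429381 q6 -0.855 tau6 -0.167
7.725 [ 0.5212 -0.0688  0.0589] head 38.658635911820554 [ 2.1e-03  9.0e-04 -1.0e+00] [-1.79e-01  1.57e-01  2.08e+00  2.00e-03  9.03e-01 -8.55e-01] [1.21 2.47 3.72] [ 0.376 -0.07   0.259] 0.1263769047429381
```

View pics/sc4.png

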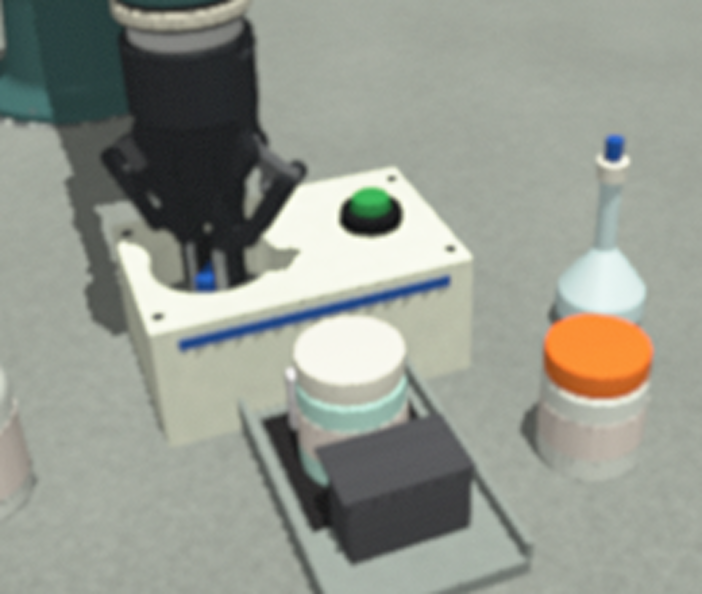

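Request:
carry_out([
  {"delta_pos": [0,0,0],"dr": [0,0,0.04]},
  {"delta_pos": [0,0,0],"dr": [0,0,0.04]},
  {"delta_pos": [0,0,0],"dr": [0,0,0.04]},
  {"delta_pos": [0,0,0],"dr": [0,0,0.04]},
])

```text
time: 8.32
tool_pos: [0.5215, -0.0687, 0.0589]
tcp_rot: [-3.037, -0.801, -0.004]
wrist_force: [2.9, 4.1, 4.0]
width: 0.125
```

```bash
python3 st.py
```

```text
8.325 [ 0.5215 -0.0687  0.0589] head 0.5157 rad F [2.87 4.1  4.04] Ftool [ 4.53 -2.15 -4.03] M [ 0.697 -0.286  0.265] 0.12495892516760206 q6 -0.696 tau6 -0.069
```

Request:
carry_out([
  {"delta_pos": [0,0,0],"dr": [0,0,0.04]},
  {"delta_pos": [0,0,0],"dr": [0,0,0.04]},
  {"delta_pos": [0,0,0],"dr": [0,0,0.04]},
])

```text
time: 8.7
tool_pos: [0.5217, -0.0686, 0.0589]
tcp_rot: [-3.08, -0.618, -0.005]
wrist_force: [2.3, 4.2, 3.2]
width: 0.124
```

```bash
python3 st.py
```

```text
8.7 [ 0.5217 -0.0686  0.0589] head 0.3959 rad F [2.31 4.22 3.19] Ftool [ 3.77 -3.   -3.18] M [ 0.655 -0.399  0.298] 0.12385257065198331 q6 -0.576 tau6 -0.027
```

```bash
cat > avg.py <<'E'
import sys
from h import *
from workcell import bot
L=[]
for i in range(5):
    c=bot.read_camera("top" if i%2 else "scene"); 
    if i==0: f=c["frame"]
    if i==1: g=c["frame"]
    L.append(bot.read_state())
print("t",L[-1]["time"],"Mz",[round(float(s["torque"][2]),3) for s in L],"mean",np.mean([s["torque"][2] for s in L]).round(4),"F",np.mean([s["wrist_force"] for s in L],0).round(2), R.from_rotvec(L[-1]["tcp_rot"]).as_matrix()[:2,0].round(3))
n=sys.argv[1]
a=cv2.resize(f[190:350,200:340],None,fx=2.8,fy=2.8,interpolation=cv2.INTER_CUBIC);b=cv2.resize(g[140:230,290:360],None,fx=5,fy=5,interpolation=cv2.INTER_CUBIC)
h=450;o=np.zeros((h,a.shape[1]+b.shape[1],3),np.uint8);o[:a.shape[0],:a.shape[1]]=a[:h];o[:b.shape[0],a.shape[1]:]=b
cv2.imwrite(f"pics/{n}.png",cv2.cvtColor(o,cv2.COLOR_RGB2BGR))
E
python3 avg.py a1
```

```text
t 8.95 Mz [0.299, 0.238, 0.272, 0.279, 0.199] mean 0.2576 F [2.55 4.5  3.88] [0.922 0.387]
```

View pics/a1.png

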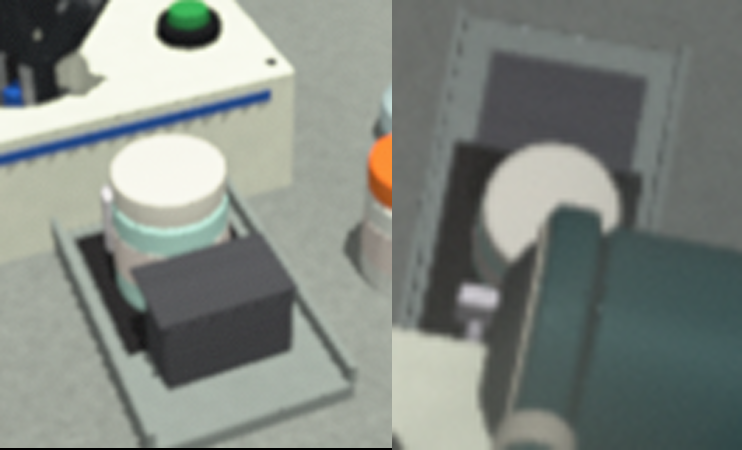

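```bash
cat > jar.py <<'E'
import sys
from h import *
from workcell import bot
def meas(f,K,k1,Rm,o):
    hsv=cv2.cvtColor(f,cv2.COLOR_RGB2HSV); m=cv2.inRange(hsv,(0,0,165),(60,70,255)); m[:165]=0;m[201:]=0;m[:,:300]=0;m[:,345:]=0
    cs,_=cv2.findContours(m,cv2.RETR_EXTERNAL,cv2.CHAIN_APPROX_NONE);c=max(cs,key=cv2.contourArea).reshape(-1,2)
    # upper/left arc only: for each column topmost
    P=plane(c,K,k1,Rm,o,.09)
    ex=np.array([.983,-.182]);ey=np.array([.182,.983]);q=(P[:,:2]-[.5275,-.023]); 
    X=q@ex;Y=q@ey
    print("far edge x %.4f  y range %.4f %.4f"%(X.max(),Y.min(),Y.max()),"px",c[:,1].min(),cv2.contourArea(c))
meas(*load("top0.npz"))
f=0
c=bot.read_camera("top");meas(c["frame"],np.array(c["K"]),c["k1"],R.from_rotvec(c["attitude"]).as_matrix(),np.array(c["xyz"]))
E
python3 jar.py
python3 - <<'E'
from h import *
f,K,k1,Rm,o=load("top0.npz")
e=f[140:215,290:360]; cv2.imwrite("pics/bs.png",cv2.cvtColor(cv2.resize(e,None,fx=8,fy=8,interpolation=cv2.INTER_CUBIC),cv2.COLOR_RGB2BGR)[:600])
f=np.load("scene0.npz")["frame"]
E
```

```text
far edge x 0.1518  y range -0.0278 0.0280 px 172 469.0
far edge x 0.1580  y range -0.0273 0.0286 px 169 308.5
```

View pics/bs.png

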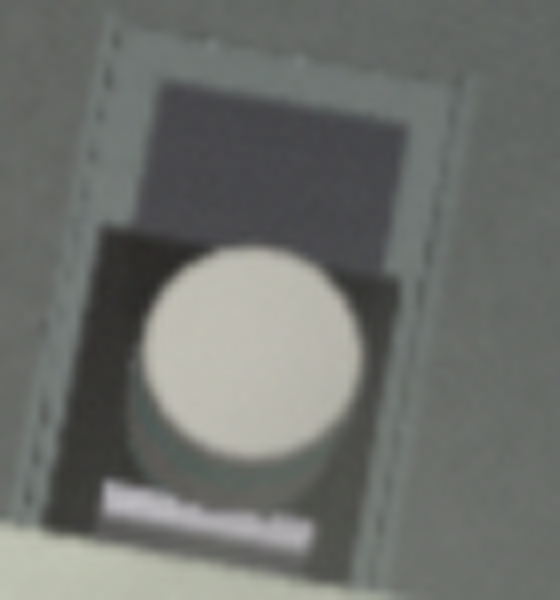

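Run:
```python
from h import *
f,K,k1,Rm,o=load("top0.npz")
uv=np.array([[135,225],[388,275]])/8+np.array([290,140])-.4
for z in (.04,.05,.06):
    P=plane(uv,K,k1,Rm,o,z);q=P[:,:2]-[.5275,-.023];print(z,(q@[.983,-.182]).round(4),(q@[.182,.983]).round(4))
# scene: top front corners of block, zoom scz (3.3, origin 160,170): rear(robot-side) top-left (288,385)->, near-left top (310,425), bottom (332,520), near right top (478,402), far right top(432,345)
f,K,k1,Rm,o=load("scene0.npz")
z=lambda p:np.array(p,float)/3.3+np.array([160,170])-.35
P=plane(z([[335,520],[478,475]]),K,k1,Rm,o,.012);q=P[:,:2]-[.5275,-.023];print("far face bottom",(q@[.983,-.182]).round(4),(q@[.182,.983]).round(4))
for zz in (.03,.04,.05,.06):
    P=plane(z([[288,385],[432,345],[312,428],[478,402]]),K,k1,Rm,o,zz);q=P[:,:2]-[.5275,-.023];print(zz,(q@[.983,-.182]).round(4),(q@[.182,.983]).round(4))
```

```text
0.04 [0.1677 0.1681] [ 0.0383 -0.0354]
0.05 [0.1648 0.1652] [ 0.0383 -0.0347]
0.06 [0.1618 0.1622] [ 0.0382 -0.0341]
far face bottom [0.2039 0.2033] [-0.0256  0.0414]
0.03 [0.1349 0.1344 0.1655 0.1783] [-0.0235  0.0482 -0.0221  0.0523]
0.04 [0.1456 0.1451 0.1754 0.188 ] [-0.0262  0.0437 -0.0249  0.0477]
0.05 [0.1562 0.1558 0.1853 0.1976] [-0.029   0.0393 -0.0277  0.0432]
0.06 [0.1669 0.1664 0.1953 0.2072] [-0.0318  0.0348 -0.0305  0.0386]
```

Request:
carry_out([
  {"delta_pos": [0.001,-0.0005,0],"dr": [0,0,0.04]},
  {"delta_pos": [0,0,0],"dr": [0,0,0.04]},
  {"delta_pos": [0,0,0],"dr": [0,0,0.02]},
])

```text
time: 9.38
tool_pos: [0.5219, -0.0685, 0.0589]
tcp_rot: [3.107, 0.464, 0.003]
wrist_force: [1.1, 2.7, 4.2]
width: 0.119
```

```bash
sed -i 's/range(5)/range(10)/' avg.py; python3 st.py; python3 avg.py a2; python3 jar.py
```

```text
9.375 [ 0.5219 -0.0685  0.0589] head 0.2968 rad F [1.13 2.69 4.22] Ftool [ 1.88 -2.24 -4.22] M [ 0.382 -0.34   0.33 ] 0.11861505833939175 q6 -0.475 tau6 0.227
t 9.875 Mz [0.34, 0.31, 0.321, 0.347, 0.354, 0.316, 0.379, 0.36, 0.364, 0.353] mean 0.3446 F [1.81 2.54 5.27] [0.956 0.293]
far edge x 0.1518  y range -0.0278 0.0280 px 172 469.0
far edge x 0.1593  y range -0.0273 0.0286 px 168 310.5
```

```bash
python3 wr.py w5
python3 - <<'E'
import cv2,numpy as np
a=np.load("w4.npz")["frame"][200:390,190:370];b=np.load("w5.npz")["frame"][200:390,190:370]
o=cv2.resize(np.hstack([a,b]),None,fx=2.2,fy=2.2,interpolation=cv2.INTER_CUBIC)
o=np.clip(o.astype(float)*1.6,0,255).astype(np.uint8)
cv2.imwrite("pics/w45.png",cv2.cvtColor(o,cv2.COLOR_RGB2BGR))
E
```

```text
9.925 [ 0.5219 -0.0685  0.0589] head 17.023199396328835 [ 2.e-03  1.e-04 -1.e+00] [-1.780e-01  1.580e-01  2.078e+00  1.000e-03  9.030e-01 -4.760e-01] [2.06 2.91 5.96] [ 0.456 -0.305  0.312] 0.1192793070719704
```

View pics/w45.png

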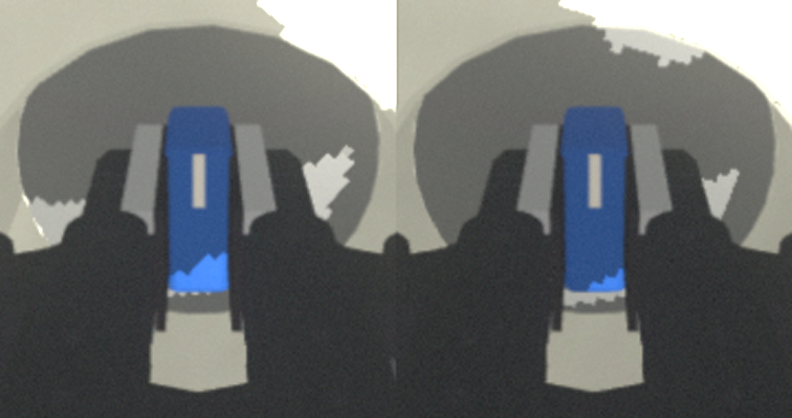

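View pics/a2.png

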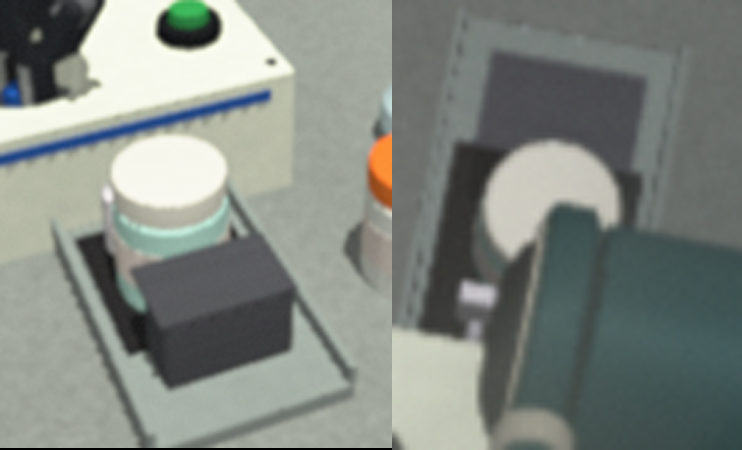

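Request:
carry_out([
  {"delta_pos": [0,0,0],"dr": [0,0,0.03]},
  {"delta_pos": [0,0,0],"dr": [0,0,0.02]},
  {"delta_pos": [0,0,0],"dr": [0,0,0]},
])

```text
time: 10.35
tool_pos: [0.522, -0.0685, 0.0589]
tcp_rot: [3.118, 0.387, 0.004]
wrist_force: [2.5, 2.4, 5.1]
width: 0.127
```

```bash
sed -i 's/range(10)/range(16)/' avg.py; python3 st.py; python3 avg.py a3; python3 jar.py
```

```text
10.35 [ 0.522  -0.0685  0.0589] head 0.2468 rad F [2.53 2.42 5.13] Ftool [ 3.05 -1.73 -5.12] M [ 0.429 -0.385  0.355] 0.12666951636572954 q6 -0.425 tau6 0.396
t 11.15 Mz [0.379, 0.312, 0.373, 0.35, 0.337, 0.365, 0.359, 0.36, 0.307, 0.344, 0.355, 0.359, 0.334, 0.292, 0.337, 0.383] mean 0.3467 F [2.41 2.72 4.98] [0.97  0.244]
far edge x 0.1518  y range -0.0278 0.0280 px 172 469.0
far edge x 0.1593  y range -0.0273 0.0286 px 168 311.0
```

Request:
carry_out([
  {"delta_pos": [0,0,0],"dr": [0,0,0.02]},
  {"delta_pos": [0,0,0],"dr": [0,0,0.02]},
  {"delta_pos": [0,0,0],"dr": [0,0,0]},
])

```text
time: 11.58
tool_pos: [0.5221, -0.0685, 0.0589]
tcp_rot: [3.125, 0.324, 0.004]
wrist_force: [2.3, 4.2, 6.1]
width: 0.123
```

```bash
sed -i 's/range(16)/range(24)/' avg.py; python3 st.py; python3 avg.py a4; python3 jar.py
```

```text
11.575 [ 0.5221 -0.0685  0.0589] head 0.2064 rad F [2.34 4.17 6.09] Ftool [ 3.16 -3.6  -6.09] M [ 0.606 -0.496  0.303] 0.12320414064849948 q6 -0.385 tau6 0.41
t 12.775 Mz [0.377, 0.38, 0.388, 0.329, 0.407, 0.35, 0.339, 0.377, 0.399, 0.322, 0.375, 0.38, 0.334, 0.388, 0.351, 0.362, 0.317, 0.355, 0.345, 0.375, 0.402, 0.362, 0.339, 0.378] mean 0.3638 F [2.88 3.17 5.11] [0.979 0.205]
far edge x 0.1518  y range -0.0278 0.0280 px 172 469.0
far edge x 0.1602  y range -0.0273 0.0286 px 168 316.5
```

Request:
carry_out([
  {"delta_pos": [0,0,0],"dr": [0,0,0]},
  {"delta_pos": [0,0,0],"dr": [0,0,0]},
  {"delta_pos": [0,0,0],"dr": [0,0,0]},
  {"delta_pos": [0,0,0],"dr": [0,0,0]},
  {"delta_pos": [0,0,0],"dr": [0,0,0]},
], grip=0.36)

```text
time: 13.45
tool_pos: [0.5208, -0.0687, 0.0582]
tcp_rot: [-3.125, -0.323, 0.0]
wrist_force: [0.5, 0.2, 0.2]
width: 0.36
```

```bash
python3 avg.py a5; python3 wr.py w6; python3 jar.py
```

```text
t 14.65 Mz [0.026, -0.003, -0.025, -0.053, 0.035, 0.01, -0.014, 0.024, -0.022, -0.018, 0.014, -0.025, 0.033, 0.027, -0.022, 0.043, 0.008, -0.008, -0.021, 0.035, -0.041, 0.037, 0.027, -0.026] mean 0.0017 F [ 0.03  0.03 -0.13] [0.979 0.204]
14.65 [ 0.5209 -0.0686  0.0583] head 11.799865729130369 [ 0.  0. -1.] [-0.178  0.159  2.079  0.     0.904 -0.384] [0.23 0.18 0.29] [-0.033  0.034 -0.026] 0.36138170852284124
far edge x 0.1518  y range -0.0278 0.0280 px 172 469.0
far edge x 0.1602  y range -0.0278 0.0286 px 168 321.5
```

View pics/w6.png

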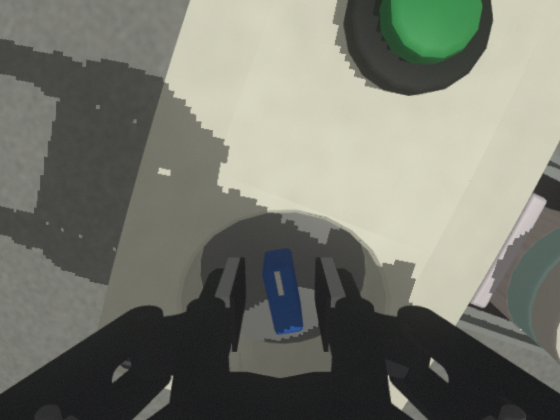

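Request:
carry_out([
  {"delta_pos": [0,0,-0.03],"dr": [0,0,0]},
  {"delta_pos": [0,0,-0.035],"dr": [0,0,0]},
  {"delta_pos": [0,0,-0.035],"dr": [0,0,0]},
  {"delta_pos": [0.0141,-0.0329,0],"dr": [0,0,0]},
  {"delta_pos": [0.0141,-0.0329,0],"dr": [0,0,0]},
  {"delta_pos": [0.014,-0.0329,0],"dr": [0,0,0]},
  {"delta_pos": [0,0,0],"dr": [0,0,0]},
  {"delta_pos": [0,0,0],"dr": [0,0,0]},
])

```text
time: 15.75
tool_pos: [0.5418, 0.0364, 0.1581]
tcp_rot: [3.124, 0.324, -0.001]
wrist_force: [0.1, -0.5, -0.2]
width: 0.36
```

Request:
carry_out([
  {"delta_pos": [0,0,0.02],"dr": [0,0,0]},
  {"delta_pos": [0,0,0.02],"dr": [0,0,0]},
  {"delta_pos": [0,0,0],"dr": [0,0,0]},
  {"delta_pos": [0,0,0],"dr": [0,0,0]},
  {"delta_pos": [0,0,0],"dr": [0,0,0]},
], grip=0)

```text
time: 16.38
tool_pos: [0.5429, 0.0363, 0.1195]
tcp_rot: [3.125, 0.322, 0.003]
wrist_force: [0.9, -1.0, -0.6]
width: -0.003
```

```bash
python3 wr.py w7; python3 ms.py w7
python3 - <<'E'
from h import *
from workcell import bot
for n in("scene","top"):
    c=bot.read_camera(n);f=c["frame"]
    f=f[100:340,130:390] if n=="scene" else f[150:290,230:390]
    cv2.imwrite(f"pics/{n}7.png",cv2.cvtColor(cv2.resize(f,None,fx=2.5,fy=2.5,interpolation=cv2.INTER_CUBIC),cv2.COLOR_RGB2BGR))
E
```

```text
16.375 [0.5429 0.0363 0.1195] head 11.773976374044462 [ 0.002 -0.    -1.   ] [ 0.021  0.115  1.998 -0.     1.027 -0.184] [ 0.85 -1.01 -0.6 ] [ 0.024 -0.008 -0.016] -0.0033550962170489323
blue [550.2   7.7] [539   0  21  18 324] [[539.0, 0.0], [559.0, 0.0], [559.0, 17.0], [539.0, 17.0]] [0.6515 0.1875 0.078 ] 0.011860531505646152 0.008496781881746593 18.46490960749628
green [261.89714286 255.25428571] [249 244  36  24 350] [[0.5351 0.0309 0.085 ]] [[0.5348 0.0351 0.095 ]]
```

View pics/w7.png

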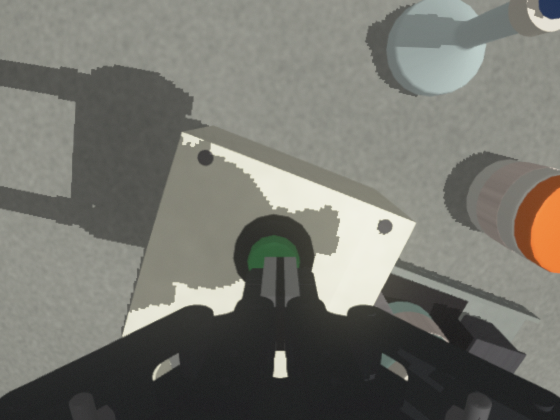

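View pics/scene7.png

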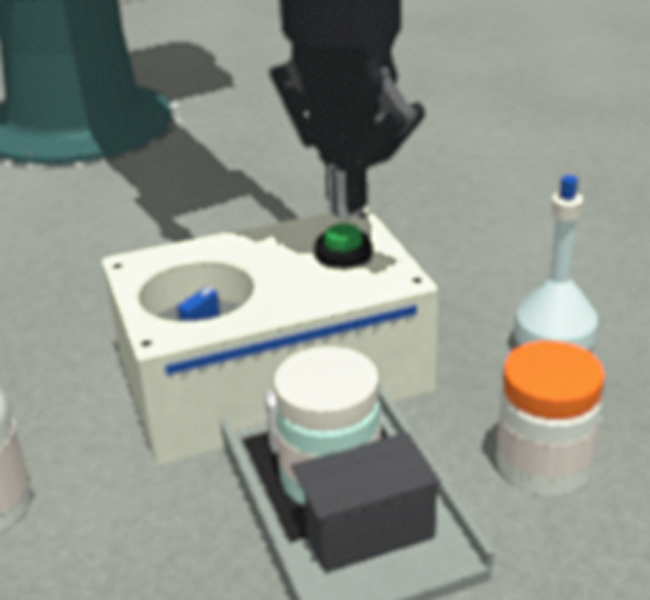

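Run:
```python
from h import *
f,K,k1,Rm,o=load("w7.npz")
print(plane([[274,262],[273.5,255]],K,k1,Rm,o,.096),plane([[274,254]],K,k1,Rm,o,.086))
p=Rm.T@(np.array([.5429,.0363,.0965])-o);print(K[0,0]*p[:2]/p[2]+K[:2,2])
```

```text
[[0.54141735 0.03319587 0.096     ]
 [0.54040323 0.03689687 0.096     ]] [[0.54124848 0.0333463  0.086     ]]
[278.11283804 257.47052892]
```

Request:
carry_out([
  {"delta_pos": [-0.0015,0.0005,0.01],"dr": [0,0,0]},
  {"delta_pos": [0,0,0.006],"dr": [0,0,0]},
  {"delta_pos": [0,0,0.002],"dr": [0,0,0]},
  {"delta_pos": [0,0,0],"dr": [0,0,0]},
])

```text
time: 17.02
tool_pos: [0.5405, 0.0358, 0.101]
tcp_rot: [3.125, 0.323, -0.001]
wrist_force: [-3.0, -0.7, 8.8]
width: 0.004
```

```bash
python3 st.py
```

```text
17.025 [0.5405 0.0358 0.101 ] head 0.2062 rad F [-3.01 -0.65  8.81] Ftool [-3.09  0.02 -8.81] M [-0.054  0.534 -0.007] 0.0037451696721939563 q6 -0.186 tau6 -0.001
```

```bash
python3 avg.py a6;python3 - <<'E'
from h import *
from workcell import bot
c=bot.read_camera("scene");f=c["frame"]
cv2.imwrite("pics/sc8.png",cv2.cvtColor(cv2.resize(f[150:230,220:320],None,fx=7,fy=7,interpolation=cv2.INTER_CUBIC),cv2.COLOR_RGB2BGR))
f,K,k1,Rm,o=load("scene0.npz");
cv2.imwrite("pics/sc0b.png",cv2.cvtColor(cv2.resize(f[150:230,220:320],None,fx=7,fy=7,interpolation=cv2.INTER_CUBIC),cv2.COLOR_RGB2BGR))
E
python3 st.py
```

```text
t 18.225 Mz [0.031, -0.058, -0.027, -0.002, 0.02, -0.0, -0.007, 0.023, 0.016, -0.025, 0.025, 0.002, -0.045, -0.039, 0.019, -0.02, 0.052, 0.005, 0.034, -0.013, -0.016, 0.004, 0.005, 0.046] mean 0.0013 F [-3.01 -0.45  7.44] [0.979 0.205]
18.275 [0.5405 0.0358 0.101 ] head 0.2061 rad F [-2.93 -0.33  7.58] Ftool [-2.94 -0.28 -7.58] M [-0.083  0.484 -0.033] 0.0027140995609957 q6 -0.186 tau6 -0.001
```

View pics/sc8.png

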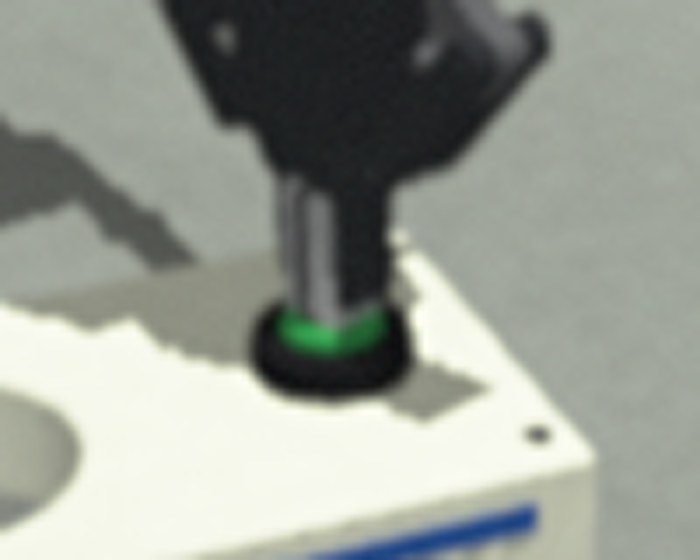

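View pics/sc0b.png

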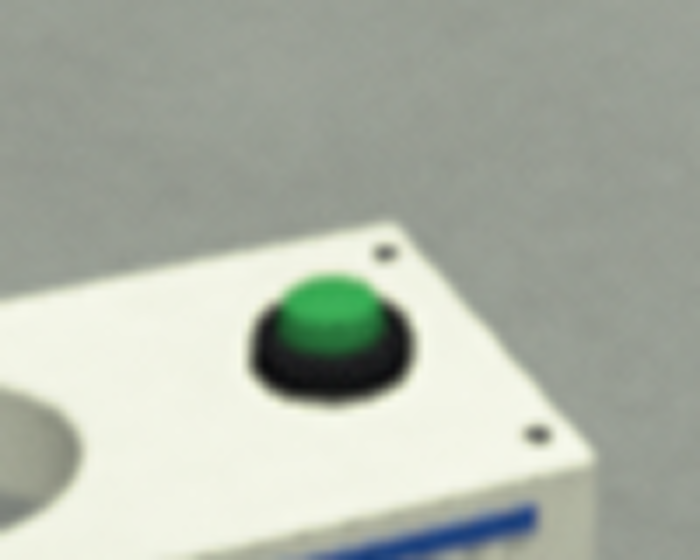

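Request:
carry_out([
  {"delta_pos": [0,0,0.001],"dr": [0,0,0]},
  {"delta_pos": [0,0,0],"dr": [0,0,0]},
  {"delta_pos": [0,0,0],"dr": [0,0,0]},
])

```text
time: 18.65
tool_pos: [0.5406, 0.0358, 0.1009]
tcp_rot: [3.125, 0.323, -0.001]
wrist_force: [-5.5, -0.1, 12.5]
width: 0.002
```

```bash
python3 st.py; python3 avg.py a7;python3 st.py
```

```text
18.65 [0.5406 0.0358 0.1009] head 0.2061 rad F [-5.48 -0.07 12.46] Ftool [ -5.38  -1.05 -12.45] M [-0.111  0.886 -0.022] 0.002410840382840889 q6 -0.186 tau6 -0.002
t 19.85 Mz [0.021, 0.015, 0.028, -0.043, 0.06, -0.0, 0.043, 0.005, -0.015, -0.021, 0.019, -0.007, 0.007, -0.015, -0.02, -0.008, -0.026, 0.05, 0.009, 0.004, 0.002, 0.009, -0.029, 0.06] mean 0.0061 F [-5.07 -0.47 12.8 ] [0.979 0.205]
19.85 [0.5406 0.0358 0.1009] head 0.2061 rad F [-5.35 -0.15 12.16] Ftool [ -5.27  -0.95 -12.16] M [-0.131  0.928  0.06 ] 0.0009877094987553292 q6 -0.186 tau6 -0.002
```

Run:
```python
from h import *
from workcell import bot
g=bot.read_camera("scene")["frame"]; f=np.load("scene0.npz")["frame"]
for im in (f,g):
    h=cv2.cvtColor(im,cv2.COLOR_RGB2HSV);m=cv2.inRange(h,(50,90,30),(80,255,255))
    for c in range(258,278):
        r=np.where(m[180:215,c])[0]
        print(c,(r.min()+180,r.max()+180) if len(r) else None,end="; ")
    print()
o=np.hstack([cv2.resize(x[180:215,250:285],None,fx=11,fy=11,interpolation=cv2.INTER_CUBIC) for x in(f,g)])
cv2.imwrite("pics/cmp.png",cv2.cvtColor(o,cv2.COLOR_RGB2BGR))
```

```text
258 None; 259 (np.int64(195), np.int64(197)); 260 (np.int64(193), np.int64(198)); 261 (np.int64(192), np.int64(199)); 262 (np.int64(191), np.int64(199)); 263 (np.int64(191), np.int64(200)); 264 (np.int64(190), np.int64(200)); 265 (np.int64(190), np.int64(200)); 266 (np.int64(190), np.int64(200)); 267 (np.int64(190), np.int64(200)); 268 (np.int64(190), np.int64(200)); 269 (np.int64(190), np.int64(200)); 270 (np.int64(190), np.int64(200)); 271 (np.int64(191), np.int64(199)); 272 (np.int64(191), np.int64(199)); 273 (np.int64(192), np.int64(199)); 274 (np.int64(193), np.int64(198)); 275 (np.int64(195), np.int64(196)); 276 None; 277 None; 
258 None; 259 (np.int64(195), np.int64(197)); 260 (np.int64(194), np.int64(198)); 261 (np.int64(195), np.int64(199)); 262 (np.int64(195), np.int64(200)); 263 (np.int64(195), np.int64(200)); 264 (np.int64(196), np.int64(200)); 265 (np.int64(196), np.int64(200)); 266 (np.int64(197), np.int64(200)); 267 (np.int64(197), np.int64(200)); 268 (np.int64(197), np.int64(200)); 269 (np.int64(197), np.int64(200)); 270 (np.int64(196), np.int64(200)); 271 (np.int64(196), np.int64(200)); 272 (np.int64(195), np.int64(200)); 273 (np.int64(195), np.int64(199)); 274 (np.int64(195), np.int64(198)); 275 (np.int64(195), np.int64(196)); 276 None; 277 None;
```

View pics/cmp.png

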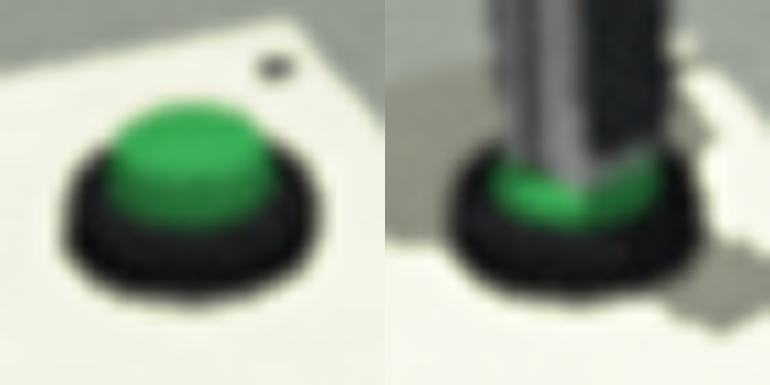

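Request:
carry_out([
  {"delta_pos": [0,0,-0.004],"dr": [0,0,0]},
  {"delta_pos": [0,0,-0.01],"dr": [0,0,0]},
  {"delta_pos": [0,0,-0.03],"dr": [0,0,0]},
  {"delta_pos": [0,0,-0.05],"dr": [0,0,0]},
  {"delta_pos": [0,0,-0.05],"dr": [0,0,0]},
  {"delta_pos": [0,0.0,-0.02],"dr": [0,0,0]},
  {"delta_pos": [-0.06,0,0],"dr": [0,0,0]},
  {"delta_pos": [-0.06,0,0],"dr": [0,0,0]},
  {"delta_pos": [0,0,0],"dr": [0,0,0]},
  {"delta_pos": [0,0,0],"dr": [0,0,0]},
])

```text
time: 21.15
tool_pos: [0.4232, 0.0113, 0.2629]
tcp_rot: [-3.125, -0.323, -0.0]
wrist_force: [0.2, 0.2, 0.0]
width: 0.003
```

```bash
python3 st.py; python3 jar.py; python3 wr.py w9
python3 - <<'E'
from h import *
from workcell import bot
g=bot.read_camera("scene")["frame"]
h=cv2.cvtColor(g,cv2.COLOR_RGB2HSV);m=cv2.inRange(h,(50,90,30),(80,255,255))
for c in (262,267,272):
    r=np.where(m[180:215,c])[0];print(c,r.min()+180,r.max()+180)
cv2.imwrite("pics/sc9.png",cv2.cvtColor(cv2.resize(g[120:350,90:390],None,fx=2.5,fy=2.5,interpolation=cv2.INTER_CUBIC),cv2.COLOR_RGB2BGR))
E
```

```text
21.15 [0.4232 0.0113 0.2629] head 0.2058 rad F [0.24 0.15 0.03] Ftool [ 0.26 -0.1  -0.03] M [0.07  0.006 0.068] 0.0033037522088954978 q6 -0.238 tau6 -0.002
far edge x 0.1518  y range -0.0278 0.0280 px 172 469.0
far edge x 0.1602  y range -0.0282 0.0286 px 168 494.0
21.2 [0.4238 0.0113 0.2631] head 11.795914699661598 [ 4.e-04  1.e-04 -1.e+00] [-0.032 -0.249  2.062  0.     1.328 -0.238] [ 0.84 -0.19  0.62] [-0.079  0.043 -0.029] 0.0010278714620275092
262 191 199
267 190 200
272 191 199
```

View pics/sc9.png

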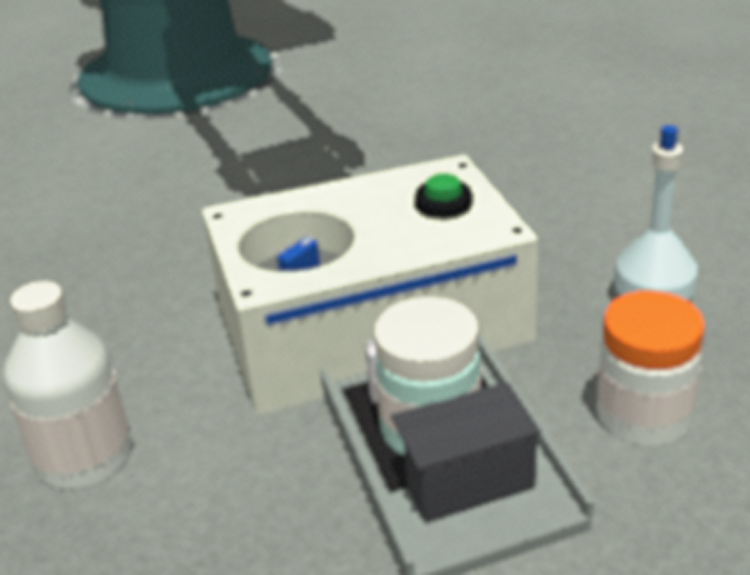

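```bash
python3 -c "
from workcell import bot
print(bot.finish_job())"
```

```text
the job is handed in; nothing more can be done
None
```

The jar is clamped, the start button has been pressed fully and released, and the job is handed in at about 21 s with the arm clear.

**Clamp:**
- I turned the knob clockwise about 1.07 rad. The turning torque rose from 0.22 N m to an average of 0.364 N m, which the given figures put at about 12 N of squeeze.
- The torque sensor read 0.002 N m after release, so it had almost no offset.
- The jar stands upright, about 8 mm along from where it was. It did not move when the knob was let go, or during the button press.
- The 12 N estimate is good to a newton or two. Single torque readings were noisy (about ±0.03 N m) and did not rise evenly. One 0.1 rad step gave +0.087 N m where about +0.036 was expected, and the next 0.05 rad gave almost none. I also had no independent measure of where the squeeze began.

**Button:**
- I pressed it to a hard stop. Commanding 1 mm further moved the fingers only 0.1 mm, and the force rose from about 7.5 to 12.8 N.
- The top turned out several millimetres higher than my camera estimate of 96.5 mm. The scene view shows the fingers on the green cap while pressed, and the cap back at its original height afterwards.

**Everything else:** The last scene picture shows the bottle, flask and orange-capped jar standing in place. Wrist force is near zero. I saw no contact with the casing or the jar.

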